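Turn the inspection turntable to bring the collared seal before the camera

TASK

Turn the inspection turntable by pushing or dragging its bare rim, gently and without leaning hard on it, until the seal with the raised collar stands in front of the camera, its centre in line with the pointer, and leave the turntable standing still. All three seals must stay lying flat on the turntable; do not touch the seals or the camera, and leave the things around the stage where they are.

Things in the scene. Friction and masses are not known exactly. Their poses are not given: they have to be found in the camera images.
- stage: The fixed stage: a grey base plate 200 mm (x) by 420 mm (y), 12 mm thick, carrying turntable, pointer and camera. Origin on the work surface right under the turntable's axis, z up. Its +y axis runs from the turntable's axis to the pointer and to the camera behind it.
- platter_center (a point): Centre of the turntable's top face at rest, on its vertical axis, 50 mm above the work surface. The turntable is a smooth flat white disc, 270 mm diameter, 14 mm thick, plain rim, no grips. It turns freely either way; its bearing drags with about 0.3 Nm, so it does not coast. Fingertips pressed on the rim slip below some 4 to 6 N of press; 8 N holds.
- platter: The turning disc. Origin on its axis at work-surface level (50 mm under its top at rest), z up; its yaw is the turning angle, arbitrary at the start. It stands on a spring: it starts to sink at 2 to 4 N pressed down on it, then about 1 mm per further 1.5 N, to a hard stop 8 mm down; let go, it rises. Over 30 N on it is leaning hard.
- view_line (a point): The pointer, at the height of the turntable's top: its tip is 141 mm from the turntable's axis along the stage's +y, 6 mm outside the rim. It is a dark steel post 12 mm wide, 30 mm deep, top 62 mm above the work surface, with a short round nose at 64 mm. The rest of the rim, away from pointer and camera, is free.
- collar_seal_mid (a point): The seal to bring to the camera: loose, dark steel flange ring 50 mm across and 8 mm thick with a raised tubular collar 34 mm across, 28 mm high in all; about 100 g. Point on its axis 4 mm above its underside. It rests by friction on the turntable, 39 to 62 mm from the axis, and turns with it.
- flat_seal_a_mid (a point): A flat dark steel ring without collar, 50 mm across, 28 mm bore, 8 mm thick, about 100 g, loose on the turntable like the collared one. Point on its axis, half-way up.
- flat_seal_b_mid (a point): A second flat ring just like flat_seal_a. Point on its axis, half-way up.
- camera: Inspection camera fixed to the stage, same origin and axes as stage: a dark tube with a white ring lamp of 84 mm diameter, slanting down over the rim at 40 degrees from vertical, on a post 302 mm high, 262 mm from the turntable's axis along +y. No part of it is nearer than 98 mm to the axis along +y; the lamp is over 125 mm above the work surface.
- big_ring_mid (a point): Bystander: large dark steel ring lying on the table, 110 mm across, 16 mm high. Point on its axis, half-way up.
- caliper: Bystander: caliper lying on the table, 200 mm long along its x, 12 mm high. Origin under the middle of its beam.
- tray: Bystander: open blue tray 140 x 100 x 35 mm. Origin under its centre.
There are look-alikes about, which are no part of the job. What is shaped like the part that bears flat_seal_a_mid but green or purple is not meant. What is shaped like the part that bears flat_seal_b_mid but turquoise or white is not meant.

How it is judged:
By the outcome, as a careful person would: the job done as asked, in the order asked, and still so for the second after the job is handed in, with the robot touching nothing.
It also fails if it takes over 70 s, if anything falls off the work surface, if the arm or the gripper's body presses on something with over 40 N, if the wrist force passes 120 N, or if a joint passes its speed limit or range.

ROBOT

A 6-joint arm with a two-finger parallel gripper is mounted at the origin on the work surface. World frame = base frame: x ahead of the robot, y to its left, z up, the work surface at z = 0. Lengths are in m, angles in degrees, forces in N, time in s.
With the tool pointing down it reaches from about 0.4 to 0.825 m from the base axis. Payload 7 kg.
Tool frame: the origin (TCP) lies midway between the tips of the shut fingers; the grasp point (between the pads) lies 19 mm behind it; y points along the fingers, z is the direction in which the jaws open and shut, and the axes are right-handed (so a half turn about y gives the same grasp; the last joint's range is limited). The gripper opens to 88 mm and grips with 3 to 60 N. Pads are 19 mm wide; open, the fingers measure 130 mm over their backs; the gripper's body (78 mm by 193 mm) begins 47 mm behind the grasp point.
Start: joints at [-60.613, 20.546, 0.682, 0, -70.136, -16.507], TCP at [0.15, -0.658, 0.192] pointing down, gripper open.
Joint ranges: [-176.03, 176.03], [-82.01, 121.73], [-58.28, 71.71], [-173.87, 95.51], [-174.79, -0.11], [-173.66, 173.66]. Speed limits (degrees/s): [136.94, 136.94, 172.46, 180, 180, 180].

INTERFACE

Orientations are given as [roll, pitch, yaw] about the fixed x, y, z axes, in that order (R = Rz(yaw) Ry(pitch) Rx(roll)).
In Python, from plant import ctrl gives the robot as it stands.
- The arm moves only by the tool step_arm, never from a script. Its argument "rows" is a list that holds one entry, the list of rows, each a list of 7 numbers: the gripper command: -1 is shut, 1 is fully open, values between are in proportion, then the shift along the world's x, y, z in cm, then the turn, a rotation vector about the world's x, y, z in degrees. In form: [[[fingers, tx, ty, tz, rx, ry, rz], ...]]. A call has 1 to 12 rows; each row shifts and turns the commanded pose from where the row before left it; what a row does not reach is not made up. A row lasts 1/8 s, in which the tool goes at most 62.5 mm and 10.7 degrees, less where a joint would pass 70% of its speed; a pose out of reach is approached as far as the arm can. A call is refused whole if a number of a shift passes 6.25 or a number of a turn 10.7, either way. A call with a gripper value outside its range is refused whole. The fingers move at their own pace and stop on an object; the grip force is fixed at half the most. Time passes only in rows, so rows that do not move let the fingers close. It gives the time, the measured TCP pose, the force and the opening at its end, in the units of the state.
- ctrl.get_obs(): the state, without advancing time (a new reading comes with each control period).
- ctrl.snapshot(name): name is "scene" or "top" or "wrist"; returns the picture (400x640x3 uint8, blue, green, red); there is no depth.
- ctrl.camera_params(name): a dict with "vertical_fov" (degrees; the focal length in pixels is half the picture's height over the tangent of half this angle, whatever the lens; pixels are square), "cx", "cy" (the principal point, pixels), "rvec" (rotation vector, rad) and "tvec" (3), from world to camera coordinates, as OpenCV has them. Camera axes: x right, y down, z forward; pixel columns grow to the right and rows downward; lengths in m; the calibration is good to about 2 mm. The wrist camera is an equidistant fisheye: a pixel r from the principal point sees the ray r / f radians off the axis. A picture is of the moment at which its call begins: read the wrist's pose just before it. camera_params takes no time and is no camera call; for the wrist camera it gives the pose at the moment of the call.
- ctrl.close_job(): hands the job in, once; it reports no verdict.
The state is a dict: "clock": time; "joint_pos": joint angles; "qvel": joint speeds; "tau": joint torques, N m; "tool_pos": TCP position; "orientation": TCP orientation; "force": force on the tool from outside, world axes, zero at the start; "moment": the same for the moment, N m; "opening": finger opening in m.
Only numpy, scipy, OpenCV 4.12 (cv2) and the standard library are available. Lean on these libraries where they do the work, as an engineer would, in place of code of your own. Each camera call takes 0.05 s, during which the arm holds its last target. There are 200 camera calls.

## Working session

There is one attempt and no reset: what is moved stays moved. The work goes in short steps, Python scripts to look and compute and a tool call to move; the robot and the scene stay as the last step left them, time stands still between calls to the robot, and variables do not carry over. Pictures are saved under pics/ and viewed, about 8 in all and at most 12, crops included, and the job is handed in when it is done.

Besides the shell and the picture viewer there is one more tool, called after "Request:" by a JSON object that holds its "api" and its "payload". step_arm: Moves the arm, as the interface text tells. Its arguments: {"type":"object","properties":{"rows":{"type":"array"}},"required":["rows"]}

```bash
ls; mkdir -p pics; python3 - <<'E'
from plant import ctrl
import cv2
o=ctrl.get_obs(); print(o)
for n in("scene","top"):
    cv2.imwrite(f"pics/{n}0.png",ctrl.snapshot(n)); print(n,ctrl.camera_params(n))
E
```

```text
pics
{'clock': 0.0, 'joint_pos': array([-6.06124276e+01,  2.05893113e+01,  6.32915126e-01, -2.22816063e-02,
       -7.01350258e+01, -1.65083830e+01]), 'qvel': array([ 0.04904877,  0.02328973, -0.06753419, -0.0557134 , -0.04771365,
        0.08365503]), 'tau': array([-3.05928961e-05, -5.82722640e+01,  2.93055940e+01,  6.99694321e+00,
        6.80347293e-03, -1.70673679e-04]), 'tool_pos': array([ 0.15032865, -0.65747664,  0.19113338]), 'orientation': array([-8.99063940e+01,  5.89812592e-03,  1.28716061e+01]), 'force': array([-0.26117329, -0.89069917,  0.16526091]), 'moment': array([-0.01474026,  0.01955435,  0.03852176]), 'opening': 0.08762068522280345}
scene {'vertical_fov': 57.966779197773526, 'cx': 315.9608347225169, 'cy': 193.77681669737265, 'rvec': array([ 2.33852689,  0.66248312, -0.23994502]), 'tvec': array([-0.52371963, -0.16234348,  1.1303049 ])}
top {'vertical_fov': 51.85085552060489, 'cx': 315.2084222646397, 'cy': 205.90267134744965, 'rvec': array([ 2.13136028, -2.1145768 ,  0.17634814]), 'tvec': array([0.05166293, 0.58538243, 1.17627877])}
```

View pics/scene0.png

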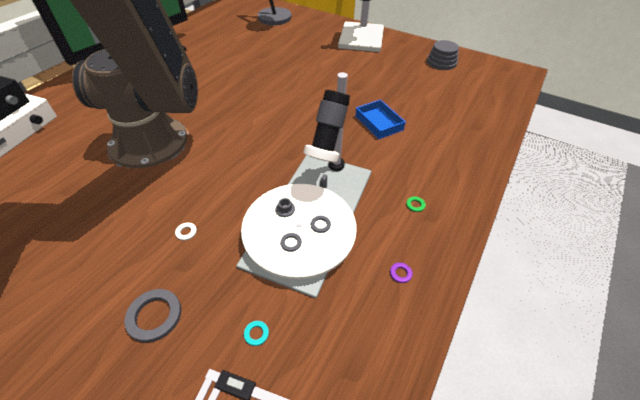

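View pics/top0.png

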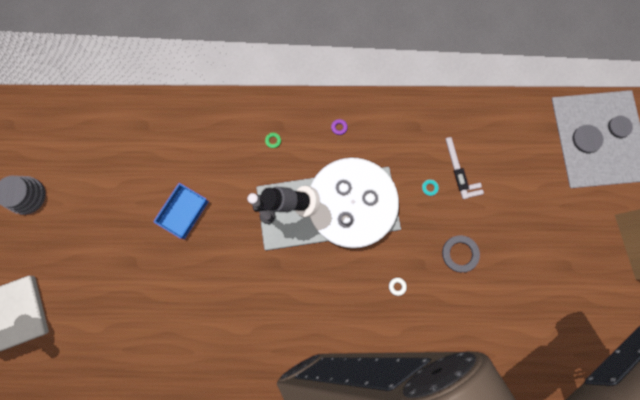

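```bash
cat > h.py <<'E'
import cv2,numpy as np
from plant import ctrl
from scipy.optimize import least_squares
def cast(n,uv,z,P=None):
    P=P or ctrl.camera_params(n); f=200/np.tan(np.radians(P["vertical_fov"]/2))
    R=cv2.Rodrigues(P["rvec"])[0]; uv=np.atleast_2d(uv).astype(float)
    q=(uv-[P["cx"],P["cy"]])/f
    if n=="wrist":
        r=np.linalg.norm(q,axis=1,keepdims=True)+1e-9
        d=np.hstack([np.sin(r)*q/r,np.cos(r)])
    else: d=np.hstack([q,np.ones((len(q),1))])
    d=d@R; c=-R.T@P["tvec"]
    return (c+d*((z-c[2])/d[:,2])[:,None])[:,:2]
def disc(n,im,seed,P=None):
    """white platter: contour -> circle of known radius at z=.05"""
    hsv=cv2.cvtColor(im,cv2.COLOR_BGR2HSV)
    m=((hsv[...,1]<45)&(hsv[...,2]>195)).astype(np.uint8)
    k,l=cv2.connectedComponents(m); m=(l==l[seed[1],seed[0]]).astype(np.uint8)
    c=max(cv2.findContours(m,0,1)[0],key=len)[:,0]
    p=cast(n,c,.05,P)
    s=least_squares(lambda x:np.hypot(*(p-x).T)-.135,np.median(p,0),loss="cauchy",f_scale=.001)
    r=np.abs(s.fun); return s.x,np.median(r),m
E
python3 - <<'E'
from h import *
for n,seed in(("scene",(300,260)),("top",(360,235))):
    im=cv2.imread(f"pics/{n}0.png"); print(n,im[seed[1],seed[0]],*disc(n,im,seed)[:2])
    g=cv2.cvtColor(im,cv2.COLOR_BGR2GRAY)
s=cv2.imread("pics/scene0.png")[60:300,220:400]; t=cv2.imread("pics/top0.png")[140:270,240:410]
cv2.imwrite("pics/s1.png",cv2.resize(s,None,fx=2.5,fy=2.5,interpolation=2)[:600])
cv2.imwrite("pics/t1.png",cv2.resize(t,None,fx=4,fy=4,interpolation=2))
print("post/pt",cast("scene",[[323,176]],.062),cast("top",[[346,219],[344,187],[370,198]],.054),cast("scene",[[320,224],[291,242],[285,210]],.054))
E
```

```text
scene [255 255 255] [0.54824615 0.0796756 ] 0.06940300304250448
top [255 254 255] [ 0.60048246 -0.05463696] 0.0011175721888335849
post/pt [[0.56924594 0.10757939]] [[ 0.54587601 -0.03532981]
 [ 0.64298692 -0.02974359]
 [ 0.60980064 -0.10726982]] [[ 0.64064781 -0.02621803]
 [ 0.61080189 -0.10473902]
 [ 0.54582395 -0.03485654]]
```

View pics/s1.png

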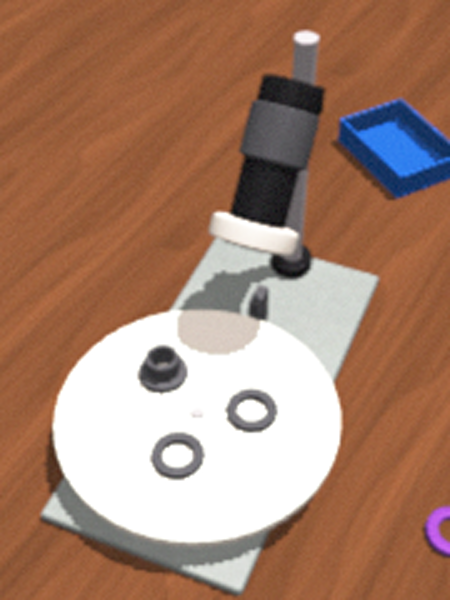

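View pics/t1.png

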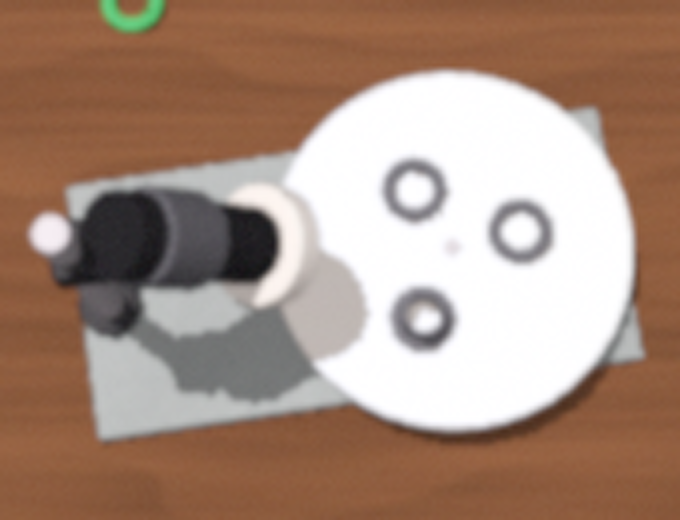

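```bash
python3 - <<'E'
from h import *
T=lambda a:np.array(a)/4+[240,140]-.4; S=lambda a:np.array(a)/2.5+[220,60]-.3
c=cast("top",T([[68,187],[98,439],[643,357],[597,108]]),.012); print(c)
a=lambda v:np.degrees(np.arctan2(v[1],v[0]))
print("dirs",a(c[1]-c[2]),a(c[0]-c[3]),a(c[0]-c[1])+90,a(c[3]-c[2])+90,[np.linalg.norm(c[i]-c[j]) for i,j in((1,2),(0,3),(0,1),(2,3))])
d=cast("scene",S([[43,518],[242,590],[378,277]]),.012);print(d,a(d[2]-d[1]),a(d[1]-d[0])+90)
print("centre",cast("scene",S([[197,412]]),.05),cast("top",T([[452,246]]),.05))
print("pointer nose",cast("scene",S([[258,312],[263,288]]),.064))
print("seal scene base",cast("scene",S([[163,373]]),.058),"top",cast("top",T([[423,319]]),.062))
E
```

```text
[[ 0.652903    0.24011978]
 [ 0.45726084  0.21064682]
 [ 0.52293009 -0.2034089 ]
 [ 0.71894497 -0.17286861]]
dirs 99.01205063663924 99.08538415054367 98.56703389177241 98.85582441955304 [np.float64(0.41923094863061494), np.float64(0.4182355203827211), np.float64(0.19784971485410327), np.float64(0.19837978875808204)]
[[ 0.52642702 -0.2038149 ]
 [ 0.71807772 -0.16827663]
 [ 0.6508108   0.24204858]] 99.3100063825491 100.50517918812606
centre [[ 0.59639368 -0.05189775]] [[ 0.60078572 -0.05557189]]
pointer nose [[0.58558245 0.07947988]
 [0.57238748 0.11200231]]
seal scene base [[ 0.54568396 -0.03469208]] top [[ 0.54364201 -0.03290977]]
```

Candidates for the seal with the raised collar, as pixels in the top picture:
- **Dark ring with collar, (346,219):** this is the target. It is the same part as (285,208) in the scene picture, where the crop shows the collar clearly.
- **Flat rings:** (344,187) and (370,198), both dark.
- **Off-platter look-alikes:** green, purple, turquoise and white.

Pointer direction is about 99° and the seal sits at about 159.6°. The platter therefore has to turn about -60.6° (clockwise), and I'll drag the far-from-camera rim from -51° to -111°.

Request:
{"api": "step_arm", "payload": {"rows": [[[-1,3.3,3.2,0,0,0,7.2],[-1,3.3,3.2,0,0,0,7.2],[-1,3.3,3.2,0,0,0,7.2],[-1,3.3,3.2,0,0,0,7.2],[-1,3.3,3.2,0,0,0,7.2],[-1,3.3,3.2,0,0,0,7.2],[-1,3.3,3.2,0,0,0,7.2],[-1,3.3,3.2,0,0,0,7.2]]]}}

```text
clock: 1.1
tool_pos: [0.4152, -0.4007, 0.1919]
orientation: [-90.0, -0.0, 70.7]
force: [0.2, -0.6, 0.1]
opening: 0.0134
```

Request:
{"api": "step_arm", "payload": {"rows": [[[-1,3.3,3.2,0,0,0,7.2],[-1,3.3,3.2,0,0,0,7.2],[-1,3.3,3.2,0,0,0,7.2],[-1,3.3,3.2,0,0,0,7.2],[-1,3.3,3.2,0,0,0,7.2],[-1,3.3,3.2,0,0,0,7.2],[-1,3.3,3.2,0,0,0,7.2],[-1,3.3,3.2,0,0,0,7.2],[-1,0,0,0,0,0,0],[-1,0,0,0,0,0,0]]]}}

```text
clock: 2.35
tool_pos: [0.678, -0.1458, 0.1913]
orientation: [-89.9, -0.1, 128.1]
force: [0.3, -0.3, 0.5]
opening: 0.0001
```

Request:
{"api": "step_arm", "payload": {"rows": [[[-1,-0.1,0.1,-4.5,0,0,0],[-1,-0.1,0.1,-4.5,0,0,0],[-1,0,0.1,-3,0,0,0],[-1,0,0,-1,0,0,0],[-1,0,0,-0.4,0,0,0],[-1,0,0,-0.2,0,0,0],[-1,0,0,-0.2,0,0,0],[-1,0,0,0,0,0,0]]]}}

```text
clock: 3.35
tool_pos: [0.6767, -0.143, 0.0546]
orientation: [-90.0, 0.0, 128.1]
force: [1.0, -0.2, -0.4]
opening: 0.0005
```

Request:
{"api": "step_arm", "payload": {"rows": [[[-1,0,0,-0.2,0,0,0],[-1,0,0,-0.2,0,0,0],[-1,0,0,-0.1,0,0,0],[-1,0,0,-0.1,0,0,0],[-1,0,0,-0.1,0,0,0],[-1,0,0,0,0,0,0]]]}}

```text
clock: 4.1
tool_pos: [0.6764, -0.143, 0.0469]
orientation: [-90.0, -0.0, 128.1]
force: [0.3, -1.2, 0.2]
opening: 0.0003
```

Request:
{"api": "step_arm", "payload": {"rows": [[[-1,0,0,-0.1,0,0,0],[-1,0,0,-0.1,0,0,0],[-1,0,0,0,0,0,0]]]}}

```text
clock: 4.47
tool_pos: [0.6764, -0.143, 0.0449]
orientation: [-90.0, -0.0, 128.1]
force: [-0.1, -0.4, 0.3]
opening: 0.0004
```

```bash
python3 - <<'E'
from h import *
print(ctrl.get_obs()["force"])
im=ctrl.snapshot("scene"); cv2.imwrite("pics/s2.png",cv2.resize(im[100:300,200:420],None,fx=2.7,fy=2.7,interpolation=2))
print(ctrl.get_obs()["force"])
E
```

```text
[-0.12626891 -0.41159013  0.29970325]
[-0.30131824  0.17068181 -0.46245034]
```

View pics/s2.png

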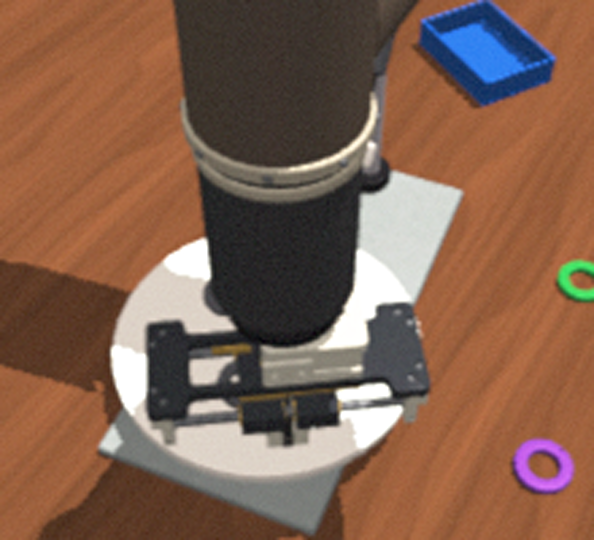

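The gripper is above the rim, with the fingertips near (290,430) in the crop and no contact force yet. I'll keep going down in small steps.

Request:
{"api": "step_arm", "payload": {"rows": [[[-1,0,0,-0.1,0,0,0],[-1,0,0,0,0,0,0],[-1,0,0,-0.1,0,0,0],[-1,0,0,0,0,0,0]]]}}

```text
clock: 5.03
tool_pos: [0.6764, -0.143, 0.0429]
orientation: [-90.0, -0.0, 128.1]
force: [-0.0, 0.0, -1.1]
opening: 0.0003
```

```bash
python3 - <<'E'
from h import *
o=ctrl.get_obs(); print(o["force"],o["moment"],o["tau"])
im=ctrl.snapshot("wrist"); cv2.imwrite("pics/w2.png",im)
E
```

```text
[-0.02777833  0.04255825 -1.05155717] [ 0.03139113  0.12708051 -0.02194626] [ 3.24722896e-03 -6.48272610e+01  2.53527850e+01  6.00401625e+00
  9.12398100e-02  8.64988942e-05]
```

View pics/w2.png

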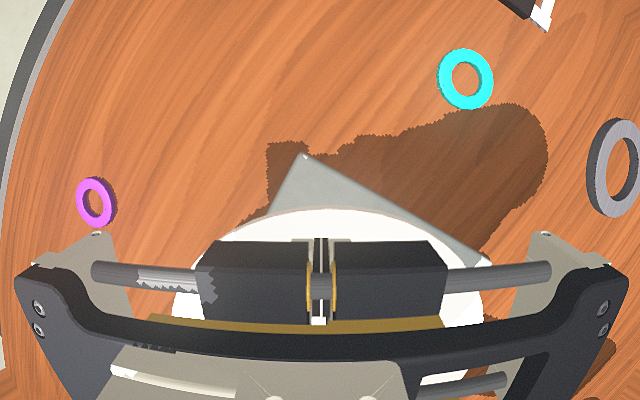

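Request:
{"api": "step_arm", "payload": {"rows": [[[-1,0,0,-0.1,0,0,0],[-1,0,0,0,0,0,0]]]}}

```text
clock: 5.32
tool_pos: [0.6764, -0.143, 0.0419]
orientation: [-90.0, -0.0, 128.1]
force: [-0.7, -0.1, 0.1]
opening: 0.0001
```

Request:
{"api": "step_arm", "payload": {"rows": [[[-1,0,0,-0.1,0,0,0],[-1,0,0,0,0,0,0]]]}}

```text
clock: 5.58
tool_pos: [0.6764, -0.143, 0.041]
orientation: [-90.0, -0.0, 128.1]
force: [-0.6, -0.2, 0.4]
opening: 0.0
```

Request:
{"api": "step_arm", "payload": {"rows": [[[-1,0,0,-0.1,0,0,0],[-1,0,0,0,0,0,0]]]}}

```text
clock: 5.82
tool_pos: [0.6764, -0.143, 0.0399]
orientation: [-90.0, -0.0, 128.1]
force: [0.7, 0.1, -0.2]
opening: 0.0003
```

```bash
python3 - <<'E'
from h import *
p=ctrl.get_obs()["tool_pos"]; print(p)
def proj(n,X):
    P=ctrl.camera_params(n); f=200/np.tan(np.radians(P["vertical_fov"]/2))
    c=cv2.Rodrigues(P["rvec"])[0]@X+P["tvec"]
    if n=="wrist":
        r=np.hypot(c[0],c[1]); q=np.arctan2(r,c[2])*c[:2]/r
    else: q=c[:2]/c[2]
    return q*f+[P["cx"],P["cy"]]
C=np.array([.5995,-.0543]); u=p[:2]-C; u/=np.hypot(*u); print("r",np.hypot(*(p[:2]-C)))
for n in("scene","wrist"):
    print(n,proj(n,p),"rim",proj(n,np.r_[C+.135*u,.05]))
im=ctrl.snapshot("scene")[200:300,240:380]; w=ctrl.snapshot("wrist")[180:360,180:460]
a=cv2.resize(im,(784,560),interpolation=2); cv2.imwrite("pics/s3.png",a)
E
```

```text
[ 0.67636045 -0.14301697  0.03994336]
r 0.11738070284944427
scene [306.34377357 271.32348169] rim [307.50407001 276.22157126]
wrist [318.55563496 230.65934053] rim [316.95841512 210.24168038]
```

View pics/s3.png

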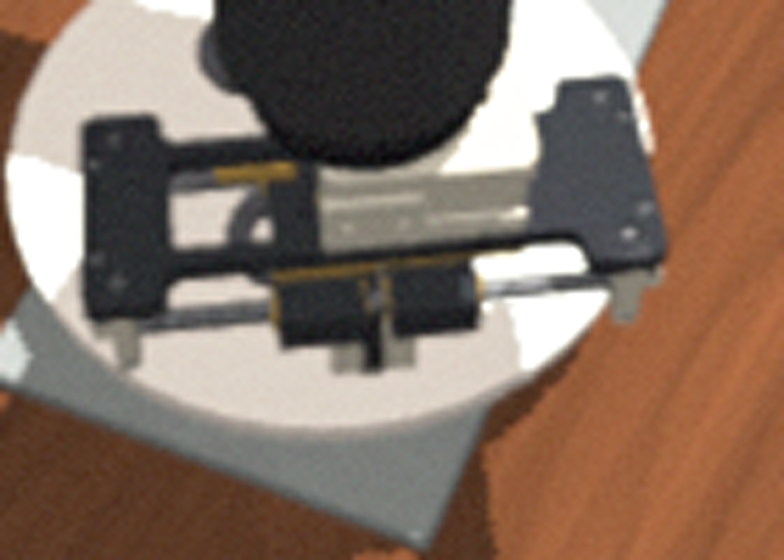

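The tips appear at about (306,266) in the scene picture, against (306,271) predicted from the TCP. The real tips therefore seem to sit higher than the reading says, so I'll go on down until there is force.

Request:
{"api": "step_arm", "payload": {"rows": [[[-1,0,0,-0.1,0,0,0],[-1,0,0,-0.1,0,0,0],[-1,0,0,-0.1,0,0,0],[-1,0,0,0,0,0,0]]]}}

```text
clock: 6.42
tool_pos: [0.6764, -0.143, 0.0369]
orientation: [-90.0, -0.0, 128.1]
force: [-0.2, 0.1, 0.4]
opening: 0.0001
```

Request:
{"api": "step_arm", "payload": {"rows": [[[-1,0,0,-0.1,0,0,0],[-1,0,0,-0.1,0,0,0],[-1,0,0,0,0,0,0]]]}}

```text
clock: 6.8
tool_pos: [0.6763, -0.143, 0.0349]
orientation: [-90.0, -0.0, 128.1]
force: [0.2, 0.8, 0.0]
opening: 0.0004
```

```bash
python3 - <<'E'
from h import *
a=cv2.imread("pics/scene0.png").astype(float);b=ctrl.snapshot("scene").astype(float)
cv2.imwrite("pics/sb.png",b)
for c in (285,295,306,325,335):
    print(c,a[264:284,c,1].astype(int),b[264:284,c,1].astype(int))
E
```

```text
285 [255 255 255 255 255 255 255 255 255 255 255 249 164 126 120 119 118 118
 119 118] [210 213 209 211 210 212 210 210 210 213 209 176 150 137 124 122 120 118
 121 122]
295 [255 255 255 255 255 255 255 255 255 255 255 255 253 172 136 123 117 120
 124 122] [196 212 209 210 208 212 213 213 213 208 213 212 178 154 137 122 126 127
 126 124]
306 [255 255 255 255 255 255 255 255 255 255 255 255 215 144 126 122 122 124
 122 121] [ 28  25  42  88 186 211 209 209 210 210 210 192 162 145 130 126 125 127
 124 125]
325 [255 255 255 255 255 255 255 179 135 121 105  97  88  74  62  65  85  87
  84  83] [210 210 212 211 210 209 178 153 139 125 113 102  88  77  63  58  53  49
  50  51]
335 [255 232 140  96  62  51  52  54  73  78  95  89  95  90  89  89  90  85
  87  87] [255 236 145  96  67  48  55  61  76  85  94  99  97  92  95  89  90  88
  91  94][ WARN:0@1.567] global loadsave.cpp:1063 imwrite_ Unsupported depth image for selected encoder is fallbacked to CV_8U.
```

Request:
{"api": "step_arm", "payload": {"rows": [[[-1,0,0,-0.1,0,0,0],[-1,0,0,-0.1,0,0,0],[-1,0,0,0,0,0,0]]]}}

```text
clock: 7.22
tool_pos: [0.6763, -0.143, 0.0329]
orientation: [-90.0, -0.0, 128.1]
force: [-0.2, -0.0, -0.2]
opening: 0.0003
```

Request:
{"api": "step_arm", "payload": {"rows": [[[-1,0,0,-0.1,0,0,0],[-1,0,0,0,0,0,0]]]}}

```text
clock: 7.48
tool_pos: [0.6764, -0.143, 0.032]
orientation: [-90.0, -0.0, 128.1]
force: [-0.7, -0.2, -0.3]
opening: 0.0002
```

Request:
{"api": "step_arm", "payload": {"rows": [[[-1,0,0,-0.1,0,0,0],[-1,0,0,0,0,0,0]]]}}

```text
clock: 7.72
tool_pos: [0.6764, -0.143, 0.0309]
orientation: [-90.0, -0.0, 128.1]
force: [-0.5, 0.3, 0.2]
opening: 0.0002
```

Request:
{"api": "step_arm", "payload": {"rows": [[[-1,0,0,-0.1,0,0,0],[-1,0,0,0,0,0,0]]]}}

```text
clock: 7.98
tool_pos: [0.6763, -0.143, 0.0299]
orientation: [-90.0, -0.0, 128.1]
force: [0.6, 0.8, -0.6]
opening: 0.0003
```

Request:
{"api": "step_arm", "payload": {"rows": [[[-1,0,0,-0.1,0,0,0],[-1,0,0,0,0,0,0]]]}}

```text
clock: 8.22
tool_pos: [0.6764, -0.143, 0.0289]
orientation: [-90.0, -0.0, 128.1]
force: [-0.9, 1.5, 0.4]
opening: 0.0003
```

```bash
python3 - <<'E'
from h import *
b=ctrl.snapshot("scene"); print(ctrl.get_obs()["force"],ctrl.get_obs()["moment"])
for c in (295,304,305,306,307,308): print(c,b[258:284,c,1])
P=ctrl.camera_params("scene")
for z in(.03,.04,.05,.06): print(z,cv2.projectPoints(np.array([[.6764,-.143,z]]),P["rvec"],P["tvec"],np.array([[361,0,P["cx"]],[0,361,P["cy"]],[0,0,1.]]),None)[0].ravel())
E
```

```text
[-0.97584018 -1.15229289  0.11781415] [-0.00655431  0.16921861  0.02880791]
295 [ 44  49  35  32  33  27  64 182 215 209 210 210 211 212 208 213 209 210
 181 155 139 128 122 123 126 130]
304 [ 42  40  41  36  31  37  76  98 105 104 108 171 208 210 212 211 213 203
 169 147 136 124 126 125 125 124]
305 [ 59  46  37  33  28  29  44  61  54  62  73 146 199 210 213 215 213 197
 163 147 131 127 126 124 124 125]
306 [ 65  44  34  24  31  30  24  23  32  42  63 150 201 210 209 212 210 197
 158 147 129 124 131 128 124 124]
307 [ 60  38  34  34  33  33  33  34  33  45  77 170 206 211 209 211 214 190
 157 142 127 125 125 126 125 125]
308 [ 67  67  78  78  85  89  82  82  84  82 114 190 213 209 209 213 209 185
 155 142 127 128 126 124 122 124]
0.03 [306.41599032 273.58019731]
0.04 [306.3644295 271.3009387]
0.05 [306.31188074 268.97800801]
0.06 [306.25831538 266.61013793]
```

Request:
{"api": "step_arm", "payload": {"rows": [[[-1,0,0,-0.15,0,0,0],[-1,0,0,-0.15,0,0,0],[-1,0,0,0,0,0,0]]]}}

```text
clock: 8.65
tool_pos: [0.6763, -0.143, 0.0258]
orientation: [-90.0, -0.0, 128.1]
force: [-0.4, -0.4, -0.2]
opening: 0.0004
```

```bash
python3 - <<'E'
from h import *
o=ctrl.get_obs(); p=o["tool_pos"]; print(o["force"],o["moment"],p)
w=ctrl.snapshot("wrist"); Pw=ctrl.camera_params("wrist")
cv2.imwrite("pics/w4.png",cv2.resize(w[190:340,220:420],None,fx=4,fy=4,interpolation=2))
R=cv2.Rodrigues(Pw["rvec"])[0]; print("wrist cam at",-R.T@Pw["tvec"], "axis",R[2])
# expected pixel of points on tool axis at various heights above TCP, at tip outer face
f=200/np.tan(np.radians(Pw["vertical_fov"]/2))
u=np.array([.63,-.777,0])
for dz in(0,.01,.02,.03,.04):
  for dr in(0,.0095):
    c=R@(p+dr*u+[0,0,dz])+Pw["tvec"]; r=np.hypot(*c[:2]); print(dz,dr,np.arctan2(r,c[2])*c[:2]/r*f+[Pw["cx"],Pw["cy"]])
E
```

```text
[-0.43924905 -0.38191125 -0.19474924] [-0.03424434  0.17694841  0.00756519] [ 0.67627819 -0.14297707  0.02580081]
wrist cam at [ 0.7227652  -0.20440038  0.21753439] axis [-0.17675809  0.2244625  -0.95831788]
0 0 [318.60838463 230.71196477]
0 0.0095 [318.31736872 217.27495959]
0.01 0 [318.52491084 236.56117199]
0.01 0.0095 [318.21712215 222.58142951]
0.02 0 [318.4337385  242.98260059]
0.02 0.0095 [318.10717184 228.42697854]
0.03 0 [318.33384727 250.0581122 ]
0.03 0.0095 [317.98613296 234.8932702 ]
0.04 0 [318.22405268 257.88435469]
0.04 0.0095 [317.85236921 242.0780715 ]
```

View pics/w4.png

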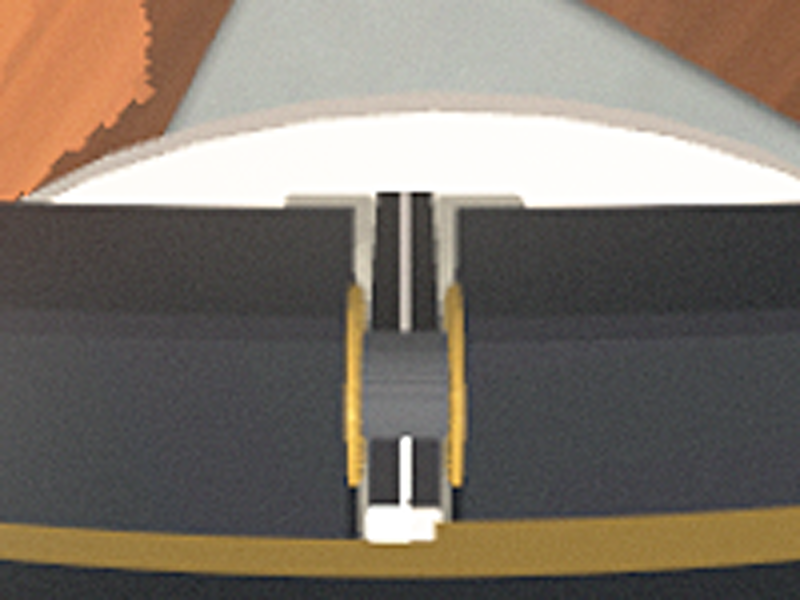

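In the crop the pad tips sit at wrist row ~238, about 35 mm behind the nominal TCP. The real tip height is therefore about 0.06, and contact should come near a reading of 0.015. Going on.

Request:
{"api": "step_arm", "payload": {"rows": [[[-1,0,0,-0.15,0,0,0],[-1,0,0,-0.15,0,0,0],[-1,0,0,-0.1,0,0,0],[-1,0,0,0,0,0,0]]]}}

```text
clock: 9.2
tool_pos: [0.6764, -0.143, 0.0219]
orientation: [-90.0, -0.0, 128.1]
force: [0.6, 0.5, 0.7]
opening: 0.0008
```

Request:
{"api": "step_arm", "payload": {"rows": [[[-1,0,0,-0.1,0,0,0],[-1,0,0,-0.1,0,0,0],[-1,0,0,0,0,0,0]]]}}

```text
clock: 9.57
tool_pos: [0.6764, -0.143, 0.0199]
orientation: [-90.0, -0.0, 128.1]
force: [-0.6, 0.6, 0.6]
opening: 0.0005
```

Request:
{"api": "step_arm", "payload": {"rows": [[[-1,0,0,-0.1,0,0,0],[-1,0,0,-0.1,0,0,0],[-1,0,0,0,0,0,0]]]}}

```text
clock: 9.95
tool_pos: [0.6763, -0.143, 0.0179]
orientation: [-90.0, -0.0, 128.1]
force: [-0.2, 0.5, 0.0]
opening: 0.0004
```

```bash
python3 - <<'E'
from h import *
b=ctrl.snapshot("scene"); w=ctrl.snapshot("wrist"); o=ctrl.get_obs(); print(o["force"],o["moment"])
for c in (295,304,306,308): print(c,b[262:284,c,1])
print("wrist col 318",w[205:245,316,1]); print(w[205:245,325,1])
E
```

```text
[ 0.21673732  0.01473658 -0.19852969] [-0.00916378  0.17194765  0.06831715]
295 [ 44  38  29  28  27  65 187 213 209 213 210 213 211 213 177 154 139 129
 123 124 125 130]
304 [ 40  28  36  19  32  91 106 107 110 132 197 213 215 201 166 147 136 126
 124 125 123 126]
306 [ 51  31  28  30  26  31  25  52  52  75 183 213 215 195 160 147 131 126
 124 126 128 124]
308 [ 74  79  79  84  78  87  82  83  89 121 191 213 209 183 154 141 128 127
 126 123 125 125]
wrist col 318 [189 188 189 191 188 187 189 190 197 189 192 190 192 198 196 199 194 191
 230 253 255 253 253 253 253 253 253 253 253 253 254 255 255  36  58  61
  67  66  65  62]
[192 190 190 191 191 194 196 193 192 191 187 189 194 198 198 195 194 184
 255 255 254 253 253 253 253 253 253 253 253 253 254 255 255  36  58  65
  61  68  61  67]
```

Request:
{"api": "step_arm", "payload": {"rows": [[[-1,0,0,-0.1,0,0,0],[-1,0,0,-0.1,0,0,0],[-1,0,0,-0.1,0,0,0],[-1,0,0,0,0,0,0]]]}}

```text
clock: 10.55
tool_pos: [0.6766, -0.1431, 0.0154]
orientation: [-90.0, 0.0, 128.1]
force: [-0.8, -0.5, 2.8]
opening: 0.0007
```

Request:
{"api": "step_arm", "payload": {"rows": [[[-1,0,0,-0.1,0,0,0],[-1,0,0,-0.1,0,0,0],[-1,0,0,0,0,0,0]]]}}

```text
clock: 10.92
tool_pos: [0.6767, -0.1431, 0.0134]
orientation: [-90.0, 0.0, 128.1]
force: [-0.8, 0.0, 5.4]
opening: 0.0004
```

Request:
{"api": "step_arm", "payload": {"rows": [[[-1,0,0,-0.1,0,0,0],[-1,0,0,0,0,0,0]]]}}

```text
clock: 11.18
tool_pos: [0.6768, -0.1432, 0.0126]
orientation: [-90.0, 0.0, 128.1]
force: [-0.6, -0.7, 7.0]
opening: 0.0004
```

```bash
python3 - <<'E'
import numpy as np
r=11.78; t=-49.0
for d in [1,2]+[3]*19:
    a=np.radians([t,t-d]); t-=d
    print(f"[-1, {r*(np.cos(a[1])-np.cos(a[0])):.2f}, {r*(np.sin(a[1])-np.sin(a[0])):.2f}, 0, 0, 0, {-d}],",end=" ")
E
```

```text
[-1, -0.16, -0.13, 0, 0, 0, -1], [-1, -0.32, -0.26, 0, 0, 0, -2], [-1, -0.50, -0.37, 0, 0, 0, -3], [-1, -0.51, -0.34, 0, 0, 0, -3], [-1, -0.53, -0.31, 0, 0, 0, -3], [-1, -0.55, -0.28, 0, 0, 0, -3], [-1, -0.56, -0.26, 0, 0, 0, -3], [-1, -0.57, -0.23, 0, 0, 0, -3], [-1, -0.58, -0.20, 0, 0, 0, -3], [-1, -0.59, -0.16, 0, 0, 0, -3], [-1, -0.60, -0.13, 0, 0, 0, -3], [-1, -0.61, -0.10, 0, 0, 0, -3], [-1, -0.61, -0.07, 0, 0, 0, -3], [-1, -0.62, -0.04, 0, 0, 0, -3], [-1, -0.62, -0.01, 0, 0, 0, -3], [-1, -0.62, 0.03, 0, 0, 0, -3], [-1, -0.61, 0.06, 0, 0, 0, -3], [-1, -0.61, 0.09, 0, 0, 0, -3], [-1, -0.60, 0.12, 0, 0, 0, -3], [-1, -0.60, 0.15, 0, 0, 0, -3], [-1, -0.59, 0.19, 0, 0, 0, -3],
```

Request:
{"api": "step_arm", "payload": {"rows": [[[-1,0,0,-0.1,0,0,0],[-1,0,0,-0.1,0,0,0],[-1,0,0,0,0,0,0]]]}}

```text
clock: 11.55
tool_pos: [0.6769, -0.1432, 0.0109]
orientation: [-90.0, 0.1, 128.1]
force: [-2.7, 0.6, 8.3]
opening: 0.0005
```

Request:
{"api": "step_arm", "payload": {"rows": [[[-1,0,0,-0.1,0,0,0],[-1,-0.16,-0.13,0,0,0,-1],[-1,-0.32,-0.26,0,0,0,-2],[-1,-0.5,-0.37,0,0,0,-3],[-1,-0.51,-0.34,0,0,0,-3],[-1,-0.53,-0.31,0,0,0,-3],[-1,-0.55,-0.28,0,0,0,-3],[-1,-0.56,-0.26,0,0,0,-3],[-1,-0.57,-0.23,0,0,0,-3],[-1,-0.58,-0.2,0,0,0,-3],[-1,-0.59,-0.16,0,0,0,-3],[-1,0,0,0,0,0,0]]]}}

```text
clock: 13.05
tool_pos: [0.6297, -0.1685, 0.0108]
orientation: [-90.2, 0.1, 101.1]
force: [0.9, 0.2, 8.1]
opening: 0.0002
```

```bash
python3 - <<'E'
from h import *
o=ctrl.get_obs(); print(o["force"],o["moment"],o["joint_pos"],o["tool_pos"])
cv2.imwrite("pics/t5.png",cv2.resize(ctrl.snapshot("top")[140:270,240:410],None,fx=4,fy=4,interpolation=2))
E
```

```text
[0.91807051 0.15429235 8.0629878 ] [ 0.32128199 -0.00599178 -0.04550969] [ 2.15440523e+00  2.73475767e+01 -1.46140600e+01  4.22975732e-02
 -4.77937060e+01  8.89308418e+00] [ 0.62973166 -0.16847137  0.01075273]
```

View pics/t5.png

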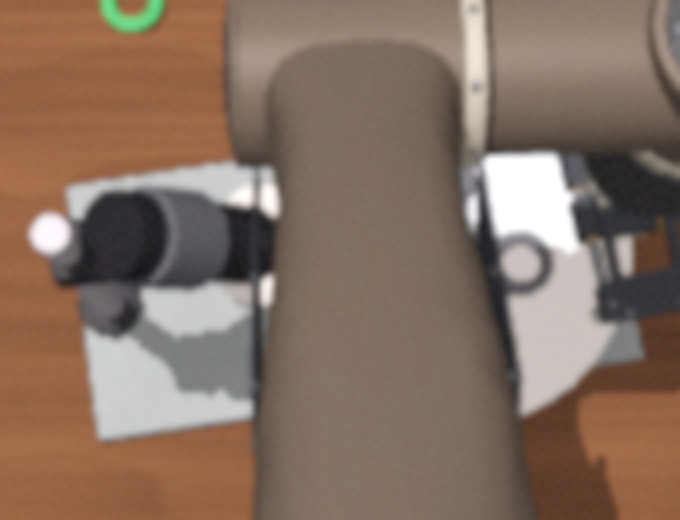

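The top crop shows the flat seal moved from (521,231) to about (522,263), so the platter is turning with the fingers. Force is 8 N. I'll carry on with the rest of the arc.

```bash
python3 - <<'E'
from h import *
p=cast("top",np.array([[521,231],[522,263]])/4+[239.6,139.6],.056)-[.5995,-.0543]; print(np.degrees(np.arctan2(p[:,1],p[:,0])),np.hypot(*p.T))
E
```

```text
[ -77.20917658 -103.22749782] [0.05363761 0.05413233]
```

Request:
{"api": "step_arm", "payload": {"rows": [[[-1,-0.2,-0.05,-0.05,0,0,-1],[-1,-0.4,-0.09,0,0,0,-2],[-1,-0.61,-0.1,0,0,0,-3],[-1,-0.61,-0.07,0,0,0,-3],[-1,-0.62,-0.04,0,0,0,-3],[-1,-0.62,-0.01,0,0,0,-3],[-1,-0.62,0.03,0,0,0,-3],[-1,-0.61,0.06,0,0,0,-3],[-1,-0.61,0.09,0,0,0,-3],[-1,-0.6,0.12,0,0,0,-3],[-1,-0.6,0.15,0,0,0,-3],[-1,0,0,0,0,0,0]]]}}

```text
clock: 14.6
tool_pos: [0.5684, -0.1682, 0.0102]
orientation: [-90.2, -0.0, 71.1]
force: [0.9, -3.9, 8.9]
opening: 0.0004
```

Request:
{"api": "step_arm", "payload": {"rows": [[[-1,0,0,0.2,0,0,0],[-1,0,0,0.3,0,0,0],[-1,0,0,0.5,0,0,0],[-1,0,0,2,0,0,0],[-1,0,0,4,0,0,0],[-1,0,-4,4,0,0,0],[-1,0,-5,2,0,0,0],[-1,0,-6,0,0,0,0],[-1,0,-6,0,0,0,0],[-1,0,-6,0,0,0,0],[-1,0,-4,0,0,0,0],[-1,0,0,0,0,0,0]]]}}

```text
clock: 16.1
tool_pos: [0.5652, -0.4798, 0.1364]
orientation: [-89.8, -0.0, 70.9]
force: [0.4, 0.4, 0.2]
opening: 0.0008
```

```bash
python3 - <<'E'
from h import *
s=ctrl.snapshot("scene"); cv2.imwrite("pics/s6f.png",s); t=ctrl.snapshot("top"); cv2.imwrite("pics/t6f.png",t)
a=cv2.resize(s[155:285,235:365],(520,520),interpolation=2);
cv2.imwrite("pics/s6.png",a); cv2.imwrite("pics/t6.png",cv2.resize(t[140:270,240:410],None,fx=2.3,fy=2.3))
b=cv2.imread("pics/t6.png"); 
c=np.zeros((520,800,3),np.uint8); c[:,:400]=a[:,60:460]; c[:299,400:791]=b; cv2.imwrite("pics/c6.png",c)
E
```

```text
(no output)
```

View pics/c6.png

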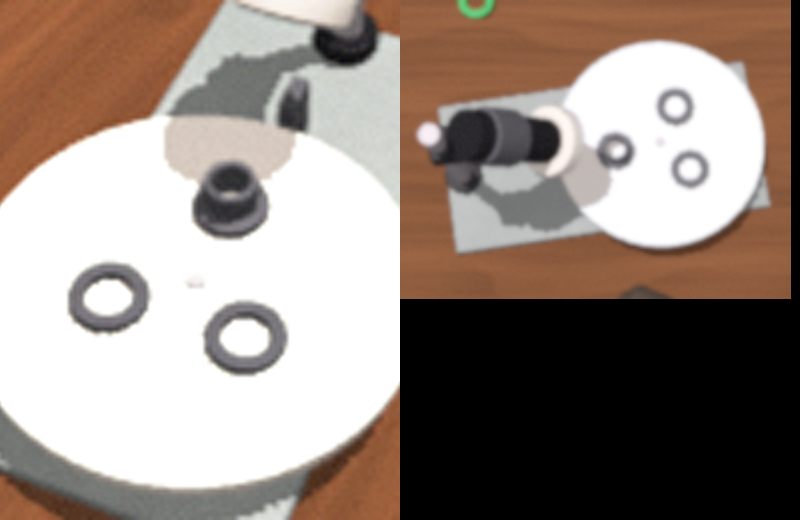

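```bash
cat >> h.py <<'E'
def dark(n,im,C,zs=.055):
    g=cv2.cvtColor(im,cv2.COLOR_BGR2GRAY); m=(g<150).astype(np.uint8); out=[]
    k=cv2.findContours(m,cv2.RETR_EXTERNAL,1)[0]
    for c in k:
        if not 80<cv2.contourArea(c)<500: continue
        h=cv2.convexHull(c); e=cv2.fitEllipse(h)
        p=cast(n,[e[0]],zs)[0]-C
        if np.hypot(*p)<.09: out.append((np.round(e[0],1).tolist(),np.round(e[1],1).tolist(),round(np.hypot(*p),4),round(np.degrees(np.arctan2(p[1],p[0])),1)))
    return out
E
python3 - <<'E'
from h import *
C={"scene":np.array([.5964,-.0519]),"top":np.array([.6006,-.0551])}
for n,fs in(("scene",("scene0","s6f")),("top",("top0","t6f"))):
    for f in fs:
        print(f); [print("  ",x) for x in dark(n,cv2.imread(f"pics/{f}.png"),C[n])]
# collar bore (z .078) and dot in new scene, pointer nose
S=lambda a:np.array(a)/4+[249.6,154.6]
print("bore",cast("scene",S([[231,182]]),.078)-C["scene"],"dot",cast("scene",S([[195,282]]),.05),"nose tip",cast("scene",S([[293,124],[284,124],[306,128],[291,84],[305,84]]),.062)-C["scene"])
E
```

```text
scene0
s6f
top0
t6f
bore [[-0.00999801  0.05565088]] dot [[ 0.59706433 -0.05356904]] nose tip [[-0.00986552  0.12961561]
 [-0.01477799  0.12655769]
 [-0.00099884  0.13101486]
 [-0.02936225  0.15984015]
 [-0.02152514  0.16472352]]
```

```bash
sed -i 's/cv2.RETR_EXTERNAL/cv2.RETR_LIST/; s/80<cv2/50<cv2/' h.py; python3 - <<'E'
from h import *
C={"scene":np.array([.5966,-.0525]),"top":np.array([.6006,-.0551])}
for n,fs in(("scene",("scene0","s6f")),("top",("top0","t6f"))):
    for f in fs:
        print(f); [print("  ",x) for x in dark(n,cv2.imread(f"pics/{f}.png"),C[n])]
E
```

```text
scene0
   ([290.5, 242.0], [11.8, 15.1], np.float64(0.0551), np.float64(-75.7))
   ([290.6, 242.1], [17.6, 20.0], np.float64(0.0553), np.float64(-75.4))
   ([320.1, 224.0], [10.5, 14.4], np.float64(0.0514), np.float64(29.9))
   ([320.2, 224.1], [16.5, 19.1], np.float64(0.0517), np.float64(29.6))
   ([284.7, 207.7], [17.8, 18.5], np.float64(0.0595), np.float64(157.8))
s6f
   ([310.8, 239.2], [11.5, 14.5], np.float64(0.0539), np.float64(-24.8))
   ([310.8, 239.2], [17.7, 20.0], np.float64(0.0538), np.float64(-24.9))
   ([276.8, 229.1], [11.2, 14.2], np.float64(0.0526), np.float64(-130.0))
   ([276.6, 229.2], [16.6, 19.9], np.float64(0.0532), np.float64(-129.9))
   ([307.1, 204.9], [18.2, 19.1], np.float64(0.0605), np.float64(102.5))
top0
   ([345.8, 219.3], [9.1, 10.4], np.float64(0.0593), np.float64(159.7))
   ([345.4, 219.5], [13.9, 14.3], np.float64(0.0603), np.float64(159.1))
   ([369.6, 197.6], [11.8, 12.9], np.float64(0.0518), np.float64(-78.5))
   ([369.8, 197.4], [13.5, 14.2], np.float64(0.0525), np.float64(-78.1))
   ([343.1, 187.2], [12.3, 12.5], np.float64(0.0501), np.float64(34.2))
   ([343.2, 187.2], [13.9, 13.9], np.float64(0.0499), np.float64(33.8))
t6f
   ([365.5, 213.2], [12.5, 12.9], np.float64(0.0531), np.float64(-134.1))
   ([365.7, 213.1], [13.8, 14.3], np.float64(0.0534), np.float64(-133.6))
   ([333.8, 204.6], [9.0, 10.2], np.float64(0.0573), np.float64(102.0))
   ([333.0, 205.6], [14.1, 15.3], np.float64(0.0602), np.float64(104.4))
   ([359.2, 186.0], [12.2, 12.3], np.float64(0.0499), np.float64(-24.0))
   ([359.3, 186.0], [13.8, 14.2], np.float64(0.0499), np.float64(-24.1))
```

Request:
{"api": "step_arm", "payload": {"rows": [[[-1,0.95,3.6,0.6,0,0,-6.2],[-1,0.95,3.6,0.6,0,0,-6.2],[-1,0.95,3.6,0.6,0,0,-6.2],[-1,0.95,3.6,0.6,0,0,-6.2],[-1,0.95,3.6,0.6,0,0,-6.2],[-1,0.95,3.6,0.6,0,0,-6.2],[-1,0.95,3.6,0.6,0,0,-6.2],[-1,0.95,3.6,0.6,0,0,-6.2],[-1,0.95,3.6,0.6,0,0,-6.2],[-1,0.95,3.6,0.6,0,0,-6.2],[-1,0,0,0,0,0,0],[-1,0,0,0,0,0,0]]]}}

```text
clock: 17.7
tool_pos: [0.6612, -0.1164, 0.1986]
orientation: [-90.0, 0.0, 9.2]
force: [0.5, -0.9, -0.1]
opening: 0.0004
```

```bash
python3 - <<'E'
from h import *
import pickle
P=ctrl.camera_params("wrist"); w=ctrl.snapshot("wrist"); cv2.imwrite("pics/w7.png",w); pickle.dump(P,open("w7.pkl","wb"))
R=cv2.Rodrigues(P["rvec"])[0]; print(-R.T@P["tvec"],R[2])
E
```

```text
[ 0.58400891 -0.12957509  0.39025068] [ 0.28000617  0.04559839 -0.95891466]
```

View pics/w7.png

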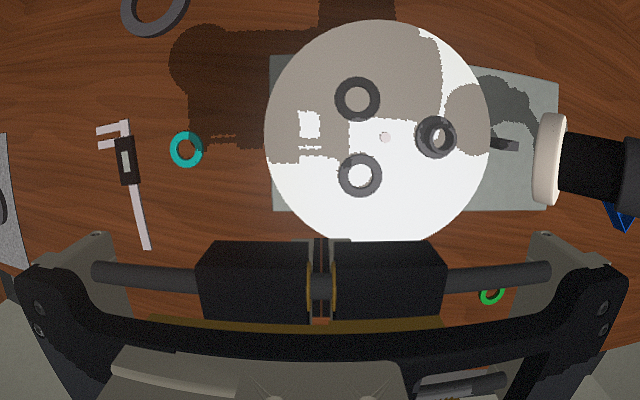

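The wrist view shows everything in one picture: platter centre dot (385,137), collar seal about (436,137), pointer about (492–518,144) and the two flat rings lying flat.

```bash
cat > m.py <<'E'
from h import *
import pickle,sys
def measure(fn,pk,box):
    w=cv2.imread(fn); P=pickle.load(open(pk,"rb")); g=cv2.cvtColor(w,cv2.COLOR_BGR2GRAY)
    c,res,_=disc("wrist",w,(400,200),P); print("disc",c,res)
    d=g[130:144,378:392].astype(float); k=255*0+d.max()-d; k[k<12]=0; ys,xs=np.mgrid[130:144,378:392]
    dot=[(k*xs).sum()/k.sum(),(k*ys).sum()/k.sum()]; C=cast("wrist",[dot],.05,P)[0]; print("dot",dot,C)
    x0,x1,y0,y1=box
    m=(g<125).astype(np.uint8); a=lambda v:np.degrees(np.arctan2(v[1],v[0]))
    for q in cv2.findContours(m,cv2.RETR_LIST,1)[0]:
        if not 60<cv2.contourArea(q)<2500: continue
        e=cv2.fitEllipse(cv2.convexHull(q))
        if abs(e[0][0]-440)<20 and abs(e[0][1]-136)<20:
            print("seal",np.round(e[0],1),np.round(e[1],1),[(z,round(a(cast("wrist",[e[0]],z,P)[0]-C),1),np.round(np.hypot(*(cast("wrist",[e[0]],z,P)[0]-C)),4)) for z in(.05,.058,.078)])
    return w,P,C,a
E
python3 - <<'E'
from m import *
w,P,C,a=measure("pics/w7.png","w7.pkl",(485,525,130,160))
g=cv2.cvtColor(w,cv2.COLOR_BGR2GRAY); print(g[134:156,484:522:2])
# stage edges near y=60..75 top edge & bottom edge, right corner
for x in(280,500,520,540): 
    col=w[:,x].astype(int); sat=col.max(1)-col.min(1); print(x,[y for y in range(40,240) if (sat[y]<25)!=(sat[y-1]<25)])
E
```

```text
disc [ 0.54277582 -0.03197557] 0.04253610914821529
dot [np.float64(383.7360672975815), np.float64(136.3393796004206)] [ 0.59716252 -0.05656473]
seal [438.5 137.6] [13.6 20.6] [(0.05, np.float64(100.2), np.float64(0.0654)), (0.058, np.float64(100.8), np.float64(0.0622)), (0.078, np.float64(102.5), np.float64(0.0543))]
seal [435.1 136.4] [42.1 42.9] [(0.05, np.float64(101.4), np.float64(0.061)), (0.058, np.float64(102.1), np.float64(0.058)), (0.078, np.float64(104.0), np.float64(0.0504))]
[[145 142 143 114  82  79 108 145 145 139 140 138 142 142 137 137 140 133
  143]
 [142 140 148 120  86  83  72 149 143 142 143 145 138 135 140 139 138 135
  137]
 [145 141 142 111  88  91  79 153 150 144 146 142 144 140 135 142 135 139
  140]
 [145 142 148 106  49  55  67 132 148 152 144 142 143 138 139 137 137 140
  142]
 [145 141 145 109  48  45  46  38  58  87 113 133 143 142 141 142 142 138
  138]
 [144 142 142  90  51  48  48  49  40  43  54  81 126 143 151 144 139 136
  140]
 [143 143 148 103  50  44  52  48  53  54  49  44  35  57  85 126 145 142
  141]
 [143 142 145  82  42  45  48  44  61  56
[... 535 characters left out ...]
 141 150 132  93  53  30  53  50  71  79  92  87  88  86  89 116
  139]
 [143 138 141 146 152 153 160 121  55  65  89  92  87  86  90  88  86 118
  144]
 [140 139 145 145 140 147 148 148 135 125 117 102  91  81  80  79  82 120
  138]
 [142 133 135 146 147 146 143 146 151 147 148 148 147 143 134 128 116 127
  141]
 [134 225 192 135 139 145 146 145 142 143 140 145 144 143 146 147 144 140
  140]
 [205 247 248 143 145 140 142 146 140 142 139 142 139 140 142 145 139 142
  140]
 [236 240 241 140 140 143 147 140 144 143 144 141 143 141 137 142 144 141
  140]
 [239 236 213 137 140 146 145 142 145 141 144 142 143 140 144 137 139 137
  144]]
280 [54, 211]
500 [70, 211]
520 [74, 210]
540 [79, 210, 231]
```

```bash
cat >> m.py <<'E'
def centre(w,P,lo=150,seed=(400,215),z=.05,hmax=239):
    g=cv2.cvtColor(w,cv2.COLOR_BGR2GRAY); s=w.max(2).astype(int)-w.min(2)
    m=((g>lo)&(s<40)).astype(np.uint8); m[hmax:]=0
    m=cv2.morphologyEx(m,cv2.MORPH_OPEN,np.ones((3,3))); l=cv2.connectedComponents(m)[1]; m=(l==l[seed[1],seed[0]]).astype(np.uint8)
    h=cv2.convexHull(max(cv2.findContours(m,0,1)[0],key=len))[:,0]; h=h[h[:,1]<hmax-3]
    p=cast("wrist",h,z,P)
    r=least_squares(lambda x:np.hypot(*(p-x[:2]).T)-x[2],[.6,-.055,.135],loss="cauchy",f_scale=.001)
    print("hull n",len(h),"box",h.min(0),h.max(0),"centre,r",r.x,"med res",np.median(abs(r.fun))); return r.x[:2]
E
python3 - <<'E'
from m import *
w,P,_,a=measure("pics/w7.png","w7.pkl",0)
print("vals",w[137,270],w[60,330],w[25,380])
C=centre(w,P); D=cast("wrist",[[383.7,136.3],[385,137]],.05,P); print(D)
for C in (C,*D):
  print(C,"flange",a(cast("wrist",[[435.1,136.4]],.058,P)[0]-C),"collar top",a(cast("wrist",[[438.5,137.6]],.078,P)[0]-C))
  for nm,px,z in(("nose",[490,145],.054),("nose",[490,145],.06),("posttop",[513,146.5],.062)):
    v=cast("wrist",[px],z,P)[0]-C; print("  ",nm,z,a(v),np.hypot(*v))
E
```

```text
disc [ 0.54277582 -0.03197557] 0.04253610914821529
dot [np.float64(383.7360672975815), np.float64(136.3393796004206)] [ 0.59716252 -0.05656473]Traceback (most recent call last):
  File "<stdin>", line 2, in <module>
  File "m.py", line 8, in measure
    x0,x1,y0,y1=box
    ^^^^^^^^^^^
TypeError: cannot unpack non-iterable int object
```

```bash
sed -i '/x0,x1,y0,y1=box/d' m.py; python3 - <<'E'
from m import *
w,P,_,a=measure("pics/w7.png","w7.pkl",0)
print("vals",w[137,270],w[60,330],w[25,380])
C=centre(w,P); D=cast("wrist",[[383.7,136.3],[385,137]],.05,P)
for C in (C,*D):
  print(C,"flange",a(cast("wrist",[[435.1,136.4]],.058,P)[0]-C),"collar top",a(cast("wrist",[[438.5,137.6]],.078,P)[0]-C))
  for nm,px,z in(("nose",[490,145],.054),("nose",[490,145],.06),("posttop",[513,146.5],.062)):
    v=cast("wrist",[px],z,P)[0]-C; print("  ",nm,z,a(v),np.hypot(*v))
E
```

```text
disc [ 0.54277582 -0.03197557] 0.04253610914821529
dot [np.float64(383.7360672975815), np.float64(136.3393796004206)] [ 0.59716252 -0.05656473]
seal [438.5 137.6] [13.6 20.6] [(0.05, np.float64(100.2), np.float64(0.0654)), (0.058, np.float64(100.8), np.float64(0.0622)), (0.078, np.float64(102.5), np.float64(0.0543))]
seal [435.1 136.4] [42.1 42.9] [(0.05, np.float64(101.4), np.float64(0.061)), (0.058, np.float64(102.1), np.float64(0.058)), (0.078, np.float64(104.0), np.float64(0.0504))]
vals [135 145 153] [132 144 154] [134 142 152]
hull n 26 box [267 116] [488 234] centre,r [ 0.59807838 -0.05508848  0.13467782] med res 0.0005157200623418928
[ 0.59807838 -0.05508848] flange 103.2473905828904 collar top 103.78420193285481
   nose 0.054 98.28747690471266 0.13257001218576803
   nose 0.06 98.48302189669545 0.1289261462799059
   posttop 0.062 98.85970760987455 0.16249197570751042
[ 0.59712691 -0.05661339] flange 101.98832099068554 collar top 102.42718478866054
   nose 0.054 97.7907073900482 0.13394689580335725
   nose 0.06 97.97028934319994 0.1302992410738878
   posttop 0.062 98.44884680551625 0.16385637068546366
[ 0.59761909 -0.05500964] flange 102.81305060139074 collar top 103.32148503610753
   nose 0.054 98.09575210087533 0.13242653973213483
   nose 0.06 98.28609012078627 0.12878118159864996
   posttop 0.062 98.70383085180157 0.1623439442410748
```

Pointer ≈98.7–99°, seal ≈103.3–103.7°, so about -4.5° remains. I'll press again at about -78°, midway between the flat seals.

Request:
{"api": "step_arm", "payload": {"rows": [[[-1,-0.4,-0.5,0,0,0,9.3],[-1,-0.4,-0.5,0,0,0,9.3],[-1,-0.4,-0.5,0,0,0,9.3],[-1,-0.4,-0.5,0,0,0,9.3],[-1,-0.4,-0.5,0,0,0,9.3],[-1,-0.4,-0.6,0,0,0,9.3],[-1,-0.4,-0.6,0,0,0,9.3],[-1,-0.3,-0.6,0,0,0,9.3],[-1,-0.3,-0.5,0,0,0,9.3],[-1,-0.4,-0.5,0,0,0,9.3],[-1,0,0,-4,0,0,0],[-1,0,0,0,0,0,0]]]}}

```text
clock: 19.25
tool_pos: [0.6209, -0.171, 0.1556]
orientation: [-89.7, -0.1, 102.0]
force: [0.4, -1.2, 0.5]
opening: 0.0002
```

Request:
{"api": "step_arm", "payload": {"rows": [[[-1,0,0,-5,0,0,0],[-1,0,0,-5,0,0,0],[-1,0,0,-2.5,0,0,0],[-1,0,0,-0.8,0,0,0],[-1,0,0,0,0,0,0]]]}}

```text
clock: 19.88
tool_pos: [0.6244, -0.1708, 0.0265]
orientation: [-90.0, 0.0, 102.1]
force: [-0.4, -0.5, -0.8]
opening: 0.0006
```

Request:
{"api": "step_arm", "payload": {"rows": [[[-1,0,0,-0.3,0,0,0],[-1,0,0,-0.3,0,0,0],[-1,0,0,-0.2,0,0,0],[-1,0,0,-0.2,0,0,0],[-1,0,0,-0.2,0,0,0],[-1,0,0,-0.2,0,0,0],[-1,0,0,-0.1,0,0,0],[-1,0,0,-0.1,0,0,0],[-1,0,0,0,0,0,0]]]}}

```text
clock: 21.0
tool_pos: [0.6242, -0.1709, 0.0106]
orientation: [-90.0, 0.0, 102.1]
force: [-2.8, -0.9, 9.1]
opening: 0.0006
```

Request:
{"api": "step_arm", "payload": {"rows": [[[-1,-0.21,-0.05,-0.05,0,0,-1.0],[-1,-0.21,-0.04,0,0,0,-1.0],[-1,-0.21,-0.04,0,0,0,-1.0],[-1,-0.22,-0.03,0,0,0,-1.1],[-1,-0.22,-0.02,0,0,0,-1.1],[-1,0,0,0,0,0,0],[-1,0,0,0,0,0,0]]]}}

```text
clock: 21.88
tool_pos: [0.6157, -0.1724, 0.0109]
orientation: [-90.3, 0.1, 96.9]
force: [2.1, 1.3, 7.9]
opening: 0.0002
```

Request:
{"api": "step_arm", "payload": {"rows": [[[-1,0,0,0.2,0,0,0],[-1,0,0,0.3,0,0,0],[-1,0,0,0.5,0,0,0],[-1,0,0,2,0,0,0],[-1,0,0,5,0,0,0],[-1,0,0,5,0,0,0],[-1,0,0,5,0,0,0],[-1,0.4,0.5,0.8,0,0,-9.2],[-1,0.4,0.5,0,0,0,-9.2],[-1,0.4,0.5,0,0,0,-9.2]]]}}

```text
clock: 23.12
tool_pos: [0.6243, -0.1571, 0.1967]
orientation: [-89.9, 0.0, 69.0]
force: [0.0, 0.1, -0.5]
opening: 0.0005
```

Request:
{"api": "step_arm", "payload": {"rows": [[[-1,0.5,0.6,0,0,0,-10],[-1,0.5,0.6,0,0,0,-10],[-1,0.5,0.6,0,0,0,-10],[-1,0.5,0.6,0,0,0,-10],[-1,0.5,0.6,0,0,0,-10],[-1,0.5,0.6,0,0,0,-10],[-1,0,0,0,0,0,0],[-1,0,0,0,0,0,0]]]}}

```text
clock: 24.12
tool_pos: [0.6545, -0.1214, 0.1967]
orientation: [-90.0, 0.1, 9.5]
force: [-0.1, -0.1, -0.2]
opening: 0.0001
```

```bash
python3 - <<'E'
from h import *
import pickle
P=ctrl.camera_params("wrist"); w=ctrl.snapshot("wrist"); cv2.imwrite("pics/w8.png",w); pickle.dump(P,open("w8.pkl","wb"))
cv2.imwrite("pics/s8f.png",ctrl.snapshot("scene"))
E
```

```text
(no output)
```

View pics/w8.png

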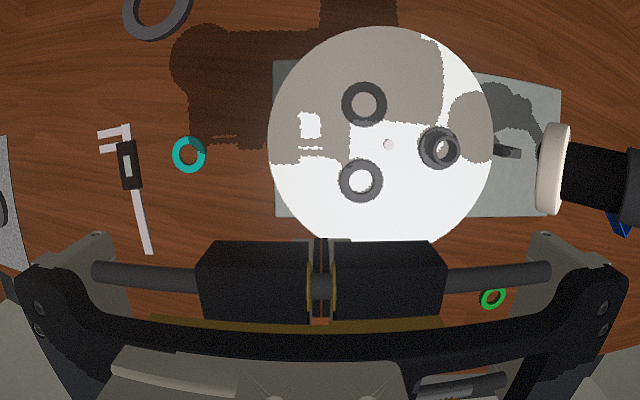

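The dot is now at (389,144), the seal at about (439,148) and the pointer tip at about (494,152), so they lie nearly on one line. Now to measure it.

```bash
python3 - <<'E'
from m import *
a=lambda v:np.degrees(np.arctan2(v[1],v[0]))
R={}
for k in("7","8"):
    w=cv2.imread(f"pics/w{k}.png"); P=pickle.load(open(f"w{k}.pkl","rb")); C=centre(w,P)
    g=cv2.cvtColor(w,cv2.COLOR_BGR2GRAY); m=(g<125).astype(np.uint8)
    for q in cv2.findContours(m,cv2.RETR_LIST,1)[0]:
        if not 100<cv2.contourArea(q)<2500: continue
        e=cv2.fitEllipse(cv2.convexHull(q)); z=.078 if min(e[1])<25 and e[0][0]>400 else .056
        v=cast("wrist",[e[0]],z,P)[0]-C
        if np.hypot(*v)<.08: print(k,np.round(e[0],1),np.round(e[1],1),z,np.round([np.hypot(*v)*1e3,a(v)],1))
    # post: dark component right of the rim; far post top edge face
    x0=520 if k=="8" else 516; y0=146 if k=="7" else 152
    sub=m[y0-12:y0+14,494 if k=="8" else 490:x0+4]
    print(k,"post rows x last cols", [(x,np.flatnonzero(g[y0-10:y0+10,x]<115)[[0,-1]]+y0-10) for x in range(x0-10,x0+3,2) if (g[y0-10:y0+10,x]<115).any()], [ (x,np.flatnonzero(g[y0-10:y0+10,x]<70)+y0-10) for x in range(x0-30,x0-20,2)])
P=pickle.load(open("w8.pkl","rb"));w=cv2.imread("pics/w8.png");C=centre(w,P)
for px,z in(([493,152],.054),([517,153.5],.062)): v=cast("wrist",[px],z,P)[0]-C; print(px,a(v),np.hypot(*v))
print("scene rings",*dark("scene",cv2.imread("pics/s8f.png"),np.array([.5966,-.0525])),sep="\n")
E
```

```text
hull n 26 box [267 116] [488 234] centre,r [ 0.59807838 -0.05508848  0.13467782] med res 0.0005157200623418928
7 [359.5 175.2] [25.2 26.6] 0.056 [ 50.7 -24.8]
7 [359.5 174.8] [43.5 43.6] 0.056 [ 50.4 -25.1]
7 [438.5 137.6] [13.6 20.6] 0.078 [ 53.1 103.8]
7 [435.1 136.4] [42.1 42.9] 0.056 [ 57.5 103.1]
7 [356.9  98.9] [26.  26.6] 0.056 [  52.8 -132.7]
7 [357.   98.6] [45.1 46.7] 0.056 [  53. -133.]
7 post rows x last cols [(506, array([139, 150])), (508, array([140, 150])), (510, array([140, 150])), (512, array([140, 150])), (514, array([141, 150])), (516, array([141, 150])), (518, array([142, 147]))] [(486, array([], dtype=int64)), (488, array([], dtype=int64)), (490, array([142, 143, 144, 145, 146])), (492, array([137, 138, 139, 140, 141, 142, 143, 144, 145, 146])), (494, array([137, 138, 139, 140, 141, 142, 143, 144, 145, 146, 147]))]
hull n 23 box [270 120] [491 234] centre,r [ 0.59817192 -0.05497677  0.13454621] med res 0.00033941994606209724
8 [360.3 180.4] [24.9 26.6] 0.056 [ 50.6 -29.2]
8 [360.3 180.2] [43.3 43.8] 0.056 [ 50.4 -29.4]
8 [441.8 149.1] [13.2 19.6] 0.078 [52.6 99.
[... 412 characters left out ...]
45, 146, 147, 148, 149, 150, 151, 152, 153, 154])), (496, array([144, 145, 146, 147, 148, 149, 150, 151, 152, 153, 154])), (498, array([144, 145, 146, 147, 148, 149, 150, 151, 152, 153, 154, 155]))]
hull n 23 box [270 120] [491 234] centre,r [ 0.59817192 -0.05497677  0.13454621] med res 0.00033941994606209724
[493, 152] 98.54657807629837 0.1325288862152073
[517, 153.5] 99.14171884559157 0.1643539425708048
scene rings
([309.4, 239.9], [11.7, 15.0], np.float64(0.0537), np.float64(-28.8))
([309.4, 240.0], [17.5, 20.1], np.float64(0.054), np.float64(-28.8))
([276.5, 227.5], [9.7, 13.3], np.float64(0.0524), np.float64(-135.1))
([276.3, 227.5], [18.0, 20.5], np.float64(0.0529), np.float64(-135.2))
```

The seal stands at 99.2–99.8° and the pointer at 98.5–99.1° (stage edges 99.0°), so it is in line to about 0.5 mm. All rings are flat and the arm is clear, so I'm handing it in.

```bash
python3 -c "
from plant import ctrl
print(ctrl.get_obs()['clock']); print(ctrl.close_job())"
```

```text
24.225
the job is handed in; nothing more can be done
None
```

I turned the table clockwise about 60° by pressing the shut fingertips on the bare rim at about 8–9 N. It took two drags, a long one of about 56° and a 4° correction. I lifted off and handed the job in at 24 s.

**Last check (wrist view):**
- **Alignment:** the collared seal stands at 99.2–99.8° and the pointer at 98.5–99.1°, with the stage edges at 99.0°. The offset is about 0.5°, or about half a millimetre, which is within measuring error.
- **Seals:** all three lie flat, and their distances from the axis have not changed.
- **Surroundings:** the arm stayed clear of the camera and the things around the stage. The objects in view looked unmoved, but I did not measure them again, and the tray and the purple and white rings were hardly in the last view or not at all.

**What disagreed:**
- **Fingertips:** they met the rim about 33 mm earlier than the stated tool point would suggest, so I found contact by force.
- **Angles between views:** before the correction, the camera views disagreed by up to 4° on the seal's angle. I relied on the wrist view, which shows seal, centre and pointer together.

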